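Lock the dish carriage into its dock with the cam

TASK

The petri dish carriage is standing loose in its dock. Push it in along its rails by the blue handle until the brass bolt head is inside the open mouth of the steel cam hook and the carriage meets the rubber seal pads, then turn the black bar on the cam half a turn clockwise (seen from above), right round to its stop, so that the hook draws the bolt in and pulls the carriage tight against the seal. Leave the dock locked and do not disturb the things standing around it.

Things in the scene. Friction and masses are not known exactly. Their poses are not given: they have to be found in the camera images.
- dock: Fixed grey bed of the dish dock, 315 x 130 x 10 mm; reaches from x = -250 to +65, y = -65 to +65 mm in its own frame. Origin on the worktop under the cam's axis. z up; +x is the direction in which the carriage is pushed in (from the blue handle towards the cam). Two aluminium rails, 28 mm high, guide the carriage.
- seal_mid (a point): Point on the dock, 18 mm above the worktop, midway between the two black rubber seal pads' faces (dock x = -0.062). The pads stand on springs (1.5 N per mm together) between carriage and cam. They push the carriage back to about 0.045 to 0.047 (joint value) if it is pushed further and let go unlocked.
- carriage (a joint): How far the dish carriage is pushed in along the dock's +x, in m; starts at 0 to 0.015. At 0.045 it meets the seal pads with the bolt head in the mouth of the hook; from 0.040 on the hook can catch it. Friction about 2.5 N, stays where left. The turned hook draws it to 0.051 and holds it (0.049 or more is tight). The end stop at 0.053 is not needed.
- carriage_handle (a point): Pinch point of the carriage's blue handle, an upright plate 14 mm thick along dock x, 60 mm wide along dock y, 22 to 82 mm above the worktop. The point is in its middle, 66 mm up, at dock y = 0, dock x = -0.205 m + carriage joint. Its rear face can also be pushed. On its cam side, 12 mm off, a petri dish (65 mm wide, top 38 mm up) is fixed to the carriage.
- bolt_head (a point): The bolt head: an upright brass pin, 10 mm thick, top 45 mm above the worktop, this point 36 mm above the worktop, at the cam-side end of the bolt on the carriage, on the dock's centre line at dock x = -0.073 m + carriage joint.
- cam (a joint): Cam angle in rad, growing clockwise seen from above. At 0 the mouth of its hook faces the carriage, bar along dock x, red end towards the carriage (dock -x). At 3.14, the stop, the red end points away and the bolt is drawn in. Starts at -0.35 to 0.30: the mouth lets the bolt in anywhere there. Stays where left; needs up to 0.25 N m. Turned with the bolt outside, it shuts it out.
- cam_grip (a point): Pinch point of the cam's turning bar, on the cam's vertical axis, 70 mm above the worktop. The bar is black, upright, 70 mm long, 14 mm thick, 48 to 86 mm above the worktop, centred on the axis; its red end shows where the mouth of the hook points. Under it the steel snail-shaped hook, about 90 mm across, has its top 41 mm up.
- flask_1: Conical flask with orange stopper, 68 mm wide, 132 mm tall; a bystander at the left. Origin under its middle.
- lab_timer: White desk timer with three buttons, 69 x 70 x 34 mm; a bystander at the right. Origin under its middle.
- vial_01: Small clear vial with white cap, 23 mm wide, 48 mm tall; a bystander at the right. Origin under its middle.
- logbook: Blue hardback book, 210 x 152 x 16 mm; a bystander at the left. Origin under its middle.

How it is judged (in metres and radians):
On the way, in this order (a step that is already met when the one before it is completed fails the run):
1. the bolt head is pushed into the open mouth of the cam hook (carriage past 0.040) with the cam still within 0.7 rad of open (value of joint carriage above 0.04 m and value of joint cam below 0.7 rad), for 0.2 s.
2. the cam is turned half a turn (past 2.9) and has drawn the carriage tight (past 0.049) (value of joint cam above 2.9 rad and value of joint carriage above 0.049 m), for 0.2 s.
At the end, for the whole second after the job is handed in: The cam stands past 2.9 rad (half a turn, at or within about 14 degrees of its stop), the carriage stays drawn in past 0.049 m (within 2 mm of home), and both are at rest (all of step 2 and velocity of joint cam between -0.05 and 0.05 rad/s and velocity of joint carriage between -0.005 and 0.005 m/s); the robot touches nothing.
It fails at once if a bystander (stoppered flask, timer, vial or logbook) is moved more than 30 mm (distance of any of flask_1, lab_timer, vial_01, logbook from where it was at the start of the episode above 0.03 m).
It also fails if it takes over 58 s, if anything falls off the work surface, if the arm or the gripper's body presses on something with over 40 N, if the wrist force passes 120 N, or if a joint passes its speed limit or range.

ROBOT

A 6-joint arm with a two-finger parallel gripper is mounted at the origin on a cart in front of the work surface, level with it; the furniture and walls round the work are solid. World frame = base frame: x ahead of the robot, y to its left, z up, the work surface at z = 0. Lengths are in mm, angles in rad, forces in N, time in s.
With the tool pointing down it reaches from about 350 to 775 mm from the base axis. Payload 7.3 kg.
Tool frame: the origin (TCP) lies on the mounting face of the last link; the fingertips stand 178 mm ahead of it and the grasp point (between the pads) lies 159 mm ahead of it; z points along the fingers, y is the line along which they close (so a half turn about z gives the same grasp; the last joint's range is limited). The gripper opens to 92 mm and grips with 3 to 60 N. Pads are 19 mm wide; open, the fingers measure 130 mm over their backs; the gripper's body (75 mm by 190 mm) begins 47 mm behind the grasp point.
Start: joints at [-1.494, 0.342, 1.524, -0, 1.275, -0.146], TCP at [116.025, -512.022, 404.741] pointing down, gripper open.
Joint ranges: [-2.53, 2.53], [-0.77, 2.02], [0.04, 2.7], [-1, 4.14], [0.28, 2.66], [-3.11, 3.11]. Speed limits (rad/s): [2.57, 2.57, 3.14, 3.14, 3.14, 3.14].

INTERFACE

Orientations are given as a unit quaternion [x, y, z, w].
In Python, from bench import sensors, eyes, job gives the robot as it stands.
- The arm moves only by the shell command python3 -m pendant 'ROWS' [OPENING]. ROWS is JSON, one flat list of numbers, 6 for each row, row after row: the shift along the tool's x, y, z in m, then the turn, a rotation vector about the tool's x, y, z in degrees. In form: [dx, dy, dz, ax, ay, az, dx, dy, dz, ax, ay, az, ...]. A call has 1 to 20 rows; each row is the pose to reach, as a shift and turn from the pose commanded when the call began, along the tool's axes at that moment; what a row does not reach only later rows make up. A row lasts 1/12 s, in which the tool goes at most 41.7 mm and 7.16 degrees, less where a joint would pass 70% of its speed; a pose out of reach is approached as far as the arm can. A call with a gripper value outside its range is refused whole. OPENING is the opening, from 0 (shut) to 1 (fully open), set as the call begins (- or left out, the last holds). The fingers move at their own pace and stop on an object; the grip force is fixed at half the most. Time passes only in rows, so rows that repeat a pose let the fingers close. It gives the time, the measured TCP pose, the force, the opening and the grip force at its end, in the units of the state.
- sensors.sense(): the state, without advancing time (a new reading comes with each control period).
- eyes.camera(name): name is "scene" or "top"; returns the picture (420x560x3 uint8, red, green, blue); there is no depth.
- eyes.camera_params(name): a dict with "fx", "fy", "cx", "cy" (pixels), "rvec" (rotation vector, rad) and "tvec" (3), from world to camera coordinates, as OpenCV has them. Camera axes: x right, y down, z forward; pixel columns grow to the right and rows downward; lengths in mm; the calibration is good to about 2 mm. A picture is of the moment at which its call begins. camera_params takes no time and is no camera call.
- job.job_done(): hands the job in; it is judged then, once.
Trained networks look in the newest picture that a camera, given by its name, has taken for a name from the list of things; names that differ only in an ending like _2 or _b are one class to them, and where a whole thing is asked for, a point or a joint stands for the part that bears it (a point fixed in the world has none). Each returns a list of dicts, best first, with "score" (0 to 1); they miss things now and then, are a little off and sometimes report something else, mostly with a low value. They report only what shows in the picture. A call takes as long as a camera call.
- eyes.recognise(label, camera): "box" ([left, top, right, bottom] as shares, 0 to 1, of the picture: columns of its width, rows of its height, round what is visible of it).
The state is a dict: "time": time; "qpos": joint angles; "joint_vel": joint speeds; "tau": joint torques, N m; "tool_pos": TCP position; "eef_rot": TCP orientation; "ft_force": force on the tool from outside, world axes, zero at the start; "moment": the same for the moment, N m; "opening": finger opening in mm; "grip_force": force on a finger pad.
Only numpy, scipy, OpenCV 4.12 (cv2) and the standard library are available. Lean on these libraries where they do the work, as an engineer would, in place of code of your own. Each camera call takes 0.05 s, during which the arm holds its last target. There are 200 camera calls.

## Working session

There is one attempt and no reset: what is moved stays moved. The work goes in short steps, Python scripts to look and compute and a shell command to move; the robot and the scene stay as the last step left them, time stands still between calls to the robot, and variables do not carry over. Pictures are saved under pics/ and viewed, at most 10 in all, crops included, and the job is handed in when it is done.

```bash
mkdir -p pics
python3 - <<'E'
from bench import sensors, eyes
import cv2,numpy as np
s=sensors.sense();print(s['time'],s['tool_pos'],s['eef_rot'],s['ft_force'])
for n in('scene','top'):
    im=eyes.camera(n);cv2.imwrite(f'pics/{n}0.png',cv2.cvtColor(im,cv2.COLOR_RGB2BGR));print(n,eyes.camera_params(n))
    for l in('carriage_handle','cam_grip','bolt_head','dock','flask_1','lab_timer','vial_01','logbook'):
        r=eyes.recognise(l,n)[:2]
        print(l,[(round(q['score'],2),(np.array(q['box'])*[560,420,560,420]).round().tolist()) for q in r])
E
```

```text
0.0 [ 116.00981665 -511.88789188  404.04300155] [ 9.93802259e-01  1.11159689e-01  3.51040905e-05 -7.69893435e-04] [-0.1166997  -0.4234695  -0.22376825]
scene {'fx': 457.14260151057385, 'fy': 457.14260151057385, 'cx': 274.14187156424487, 'cy': 208.18469542721428, 'rvec': array([ 1.39124905,  2.04956054, -0.94045443]), 'tvec': array([ 154.21152864, -293.52942991, 1573.73883696])}
carriage_handle [(0.79, [266.0, 180.0, 321.0, 234.0]), (0.41, [382.0, 195.0, 458.0, 260.0])]
cam_grip [(0.75, [240.0, 222.0, 270.0, 254.0])]
bolt_head [(0.95, [269.0, 180.0, 318.0, 233.0])]
dock [(0.79, [222.0, 181.0, 332.0, 280.0])]
flask_1 [(0.55, [354.0, 225.0, 386.0, 282.0]), (0.5, [240.0, 225.0, 270.0, 253.0])]
lab_timer [(0.88, [111.0, 201.0, 147.0, 225.0])]
vial_01 []
logbook [(0.78, [384.0, 200.0, 456.0, 258.0]), (0.45, [271.0, 182.0, 316.0, 229.0])]
top {'fx': 387.2372917757915, 'fy': 387.2372917757915, 'cx': 281.30038275013493, 'cy': 207.53580190189345, 'rvec': array([ 2.17955371, -2.18617022,  0.11506784]), 'tvec': array([  28.49222489,  551.40587941, 1044.29043755])}
carriage_handle [(0.98, [243.0, 192.0, 283.0, 255.0])]
cam_grip [(0.81, [261.0, 157.0, 289.0, 186.0])]
bolt_head [(0.69, [242.0, 194.0, 284.0, 250.0])]
dock [(0.69, [233.0, 147.0, 299.0, 266.0]), (0.27, [244.0, 194.0, 283.0, 253.0])]
flask_1 [(0.65, [159.0, 175.0, 197.0, 200.0])]
lab_timer [(0.56, [388.0, 159.0, 415.0, 192.0])]
vial_01 [(0.61, [394.0, 239.0, 405.0, 244.0]), (0.6, [243.0, 191.0, 283.0, 254.0])]
logbook [(0.8, [114.0, 212.0, 189.0, 299.0])]
```

Run:
```python
import cv2
t=cv2.imread('pics/top0.png')[135:275,205:325];cv2.imwrite('pics/topc.png',cv2.resize(t,None,fx=4.2,fy=4.2,interpolation=2))
```

```text
(no output)
```

View pics/topc.png

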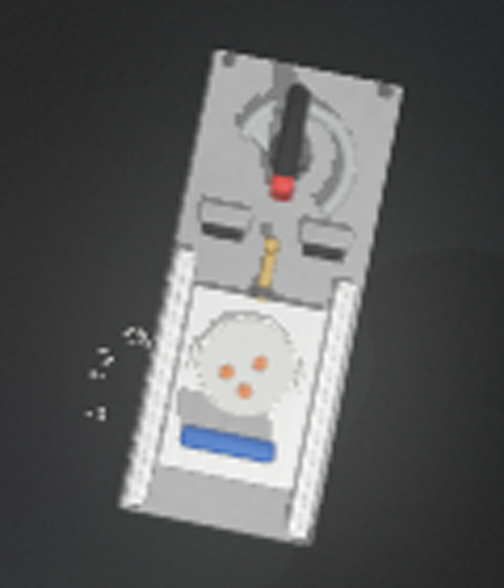

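View pics/scene0.png

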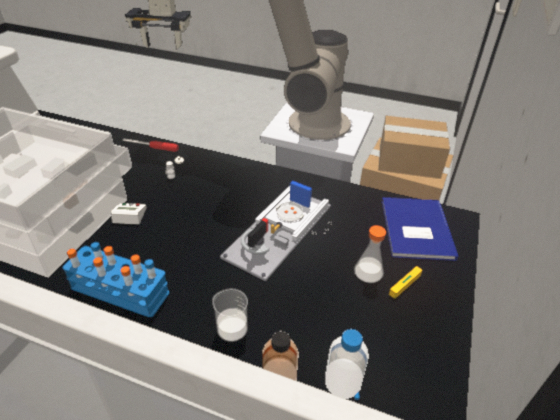

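The crop shows the dock corners at about (215,50), (402,88), (312,543) and (122,505). The blue handle is at about (228,443), and the bar runs from its red end (282,187) to (300,88). The cam is slightly off 0, and no bystander is close to the dock.

```bash
cat > h.py <<'E'
from bench import sensors, eyes
import cv2,numpy as np
from scipy.optimize import least_squares
def ray(n,u,v,z):
    p=eyes.camera_params(n);R=cv2.Rodrigues(p['rvec'])[0];c=-R.T@p['tvec']
    d=R.T@[(u-p['cx'])/p['fx'],(v-p['cy'])/p['fy'],1];return c+d*(z-c[2])/d[2]
def blob(im,m):
    k,l,st,ce=cv2.connectedComponentsWithStats(m.astype(np.uint8));i=1+st[1:,4].argmax();return ce[i],st[i]
E
python3 - <<'E'
from h import *
cr=lambda p:np.array(p)/4.2+[205-.38,135-.38]
W=np.array([ray('top',*cr(p),10)[:2] for p in[(213,50),(403,88),(312,545),(121,506)]])
D=np.array([[65,65],[65,-65],[-250,-65],[-250,65]])
f=lambda q:(D@np.array([[np.cos(q[2]),np.sin(q[2])],[-np.sin(q[2]),np.cos(q[2])]])+q[:2]-W).ravel()
r=least_squares(f,[500,0,0]);print(r.x,np.degrees(r.x[2]),r.fun.round(1))
im=cv2.cvtColor(cv2.imread('pics/top0.png'),cv2.COLOR_BGR2HSV);s=np.zeros(im.shape[:2],bool);s[140:270,230:305]=1
h,S,V=cv2.split(im)
q=r.x;u=np.array([np.cos(q[2]),np.sin(q[2])]);n=np.array([-u[1],u[0]])
def d(p):p=p[:2]-q[:2];return np.round([p@u,p@n],1)
b=blob(im,s&(h>100)&(h<130)&(S>120));print('blue',b,d(ray('top',*b[0],82)),d(ray('top',*b[0],75)))
b=blob(im,s&((h<8)|(h>172))&(S>120)&(np.indices(h.shape)[0]<190));print('red',b,d(ray('top',*b[0],86)))
for p in[(300,90),(282,187),(291,140)]:print('bar',d(ray('top',*cr(p),86)),ray('top',*cr(p),86))
print('bolt',d(ray('top',*cr((271,243)),45)))
for nm,bx in dict(flask=(178,187,60),timer=(401,175,30),vial=(399,241,40),log=(151,255,16)).items():print(nm,ray('top',*bx).round(),d(ray('top',*bx)))
b=blob(im,s&(h>100)&(h<130)&(S>120))
p=eyes.camera_params('top');print('campos',-cv2.Rodrigues(p['rvec'])[0].T@p['tvec'])
E
```

```text
[ 6.51596471e+02  4.78168774e+01 -1.98115739e-01] -11.351195677779529 [ 1.5 -0.8  2.  -0.1 -1.5 -0.5 -1.9  1.4]
blue (array([258.62244898, 240.33673469]), array([248, 237,  22,   8,  98], dtype=int32)) [-194.3    0.7] [-194.4    1. ]
red (array([271.83333333, 179.        ]), array([270, 177,   5,   6,  24], dtype=int32)) [-30.9  -1.6]
bar [31.2 -0.6] [682.04129607  41.10719502  86.        ]
bar [-31.3  -1.5] [620.62281291  52.476381    86.        ]
bar [-1.1 -1.2] [650.29640175  46.80959121  86.        ]
bolt [-62.  -0.]
flask [604. 303.  60.] [-96.9 240.8]
timer [ 641. -306.   30.] [  59.4 -349.2]
vial [ 458. -292.   40.] [-122.7 -371. ]
log [423. 384.  16.] [-290.7  284.5]
campos [ 455.72237367   43.62524642 1088.95212232]
```

```bash
cat >> h.py <<'E'
from scipy.spatial.transform import Rotation as Ro
Q=np.array([651.,47.3]);YAW=np.radians(-11.35)
def dock(x,y=0):return Q+[x*np.cos(YAW)-y*np.sin(YAW),x*np.sin(YAW)+y*np.cos(YAW)]
def state():
    s=sensors.sense();print('t',round(s['time'],2),'tcp',s['tool_pos'].round(1),'F',s['ft_force'].round(1),'M',s['moment'].round(2),'open',round(s['opening'],1),'grip',s['grip_force'],'q6',s['qpos'][5].round(3))
    p=s['tool_pos'][:2]-Q;u=np.array([np.cos(YAW),np.sin(YAW)]);print('dock',(p@u).round(1),(p@[-u[1],u[0]]).round(1));return s
def go(x,y,z,yaw):
    s=sensors.sense();R=Ro.from_quat(s['eef_rot']);yw=np.radians(yaw)
    T=Ro.from_matrix(np.array([[np.cos(yw),np.sin(yw),0],[np.sin(yw),-np.cos(yw),0],[0,0,-1]]))
    print('shift',(R.inv().apply(np.array([x,y,z])-s['tool_pos'])/1000).round(4),'turn',(R.inv()*T).as_rotvec(degrees=True).round(2))
E
python3 - <<'E'
from h import *
state();go(380,-250,404,45);h=dock(-194.3);print(h);go(*h,404,78.65);go(*h,300,78.65);go(*h,225,78.65)
E
```

```text
t 0.9 tcp [ 116.  -512.   404.8] F [ 0.4 -0.2  0.6] M [-0.   -0.02 -0.06] open 91.5 grip 0.0 q6 -0.146
dock -414.4 -653.7
shift [ 0.3153 -0.1972  0.0007] turn [  0.     0.   -32.24]
[460.49986877  85.53859309]
shift [ 0.468  -0.5067  0.0007] turn [  0.     0.   -65.89]
shift [ 0.468  -0.5067  0.1047] turn [  0.     0.   -65.89]
shift [ 0.468  -0.5067  0.1797] turn [  0.     0.   -65.89]
```

```bash
python3 -m pendant '[0.315,-0.197,0,0,0,-32, 0.315,-0.197,0,0,0,-32, 0.315,-0.197,0,0,0,-32, 0.315,-0.197,0,0,0,-32, 0.315,-0.197,0,0,0,-32, 0.315,-0.197,0,0,0,-32, 0.315,-0.197,0,0,0,-32, 0.315,-0.197,0,0,0,-32, 0.315,-0.197,0,0,0,-32, 0.468,-0.507,0,0,0,-65.9, 0.468,-0.507,0,0,0,-65.9, 0.468,-0.507,0,0,0,-65.9, 0.468,-0.507,0,0,0,-65.9, 0.468,-0.507,0,0,0,-65.9, 0.468,-0.507,0,0,0,-65.9, 0.468,-0.507,0,0,0,-65.9, 0.468,-0.507,0,0,0,-65.9, 0.468,-0.507,0,0,0,-65.9, 0.468,-0.507,0.1,0,0,-65.9, 0.468,-0.507,0.1,0,0,-65.9]' 1
python3 - <<'E'
from h import *
state();h=dock(-194.3);go(*h,300,78.65);go(*h,225,78.65)
E
```

```text
time: 2.57
tool_pos: [461.2, 87.3, 322.2]
eef_rot: [0.772, 0.635, 0.003, 0.002]
ft_force: [0.2, 0.2, -0.6]
opening: 91.5
grip_force: 0.0
t 2.57 tcp [461.2  87.3 322.2] F [ 0.2  0.2 -0.6] M [-0.03 -0.11 -0.06] open 91.5 grip 0.0 q6 0.219
dock -194.0 1.9
shift [-0.0019 -0.0005  0.0222] turn [ 0.4  -0.08  0.19]
shift [-0.002  -0.001   0.0972] turn [ 0.4  -0.08  0.19]
```

```bash
python3 -m pendant '[-0.001,0,0.01,0,0,0,-0.001,0,0.01,0,0,0,-0.001,0,0.01,0,0,0]'
python3 - <<'E'
from h import *
state();h=dock(-194.3);go(*h,225,78.65)
cv2.imwrite('pics/s1.png',cv2.resize(cv2.cvtColor(eyes.camera('scene'),cv2.COLOR_RGB2BGR)[100:300,180:400],None,fx=3,fy=3))
E
```

```text
time: 2.82
tool_pos: [460.5, 84.9, 311.4]
eef_rot: [0.774, 0.634, -0.0, -0.0]
ft_force: [0.0, 0.4, 0.5]
opening: 91.8
grip_force: 0.0
t 2.82 tcp [460.5  84.9 311.4] F [0.  0.4 0.5] M [ 0.02 -0.09 -0.01] open 91.8 grip 0.0 q6 0.216
dock -194.2 -0.7
shift [ 0.0007 -0.0001  0.0864] turn [-0.03  0.01  0.01]
```

View pics/s1.png

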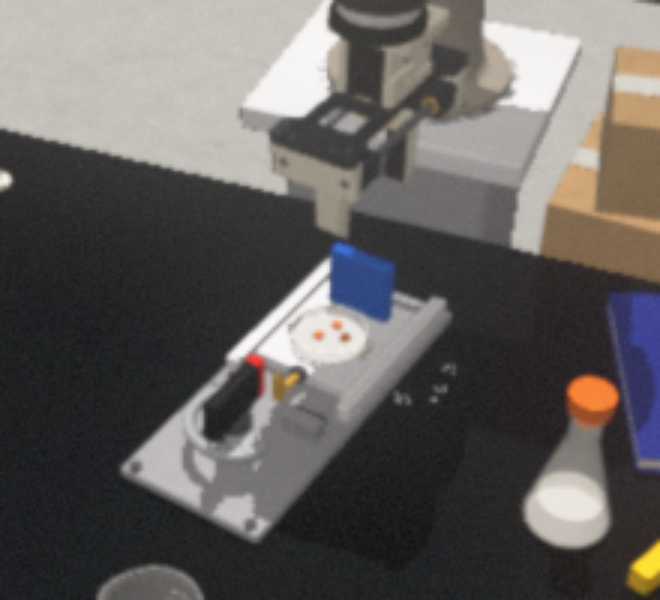

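The gripper is above the handle (crop 362,280), with one finger on the dish side (335,215) and the other behind. I'll descend and close.

```bash
python3 -m pendant '[0,0,0.03,0,0,0,0,0,0.06,0,0,0,0,0,0.086,0,0,0,0,0,0.086,0,0,0,0,0,0.086,0,0,0]'
python3 -m pendant '[0,0,0,0,0,0,0,0,0,0,0,0,0,0,0,0,0,0,0,0,0,0,0,0,0,0,0,0,0,0,0,0,0,0,0,0,0,0,0,0,0,0,0,0,0,0,0,0]' 0
python3 - <<'E'
from h import *
state()
E
```

```text
time: 3.28
tool_pos: [460.8, 84.8, 226.2]
eef_rot: [0.774, 0.634, 0.0, 0.0]
ft_force: [0.2, 0.7, 1.0]
opening: 91.4
grip_force: 0.0
time: 3.95
tool_pos: [460.2, 84.9, 225.4]
eef_rot: [0.773, 0.634, -0.0, 0.0]
ft_force: [-0.0, 0.7, 0.5]
opening: 43.1
grip_force: 0.0
t 3.95 tcp [460.2  84.9 225.4] F [-0.   0.7  0.5] M [ 0.01 -0.15  0.  ] open 43.1 grip 0.0 q6 0.216
dock -194.4 -0.7
```

```bash
python3 -m pendant '[0,0,0,0,0,0,0,0,0,0,0,0,0,0,0,0,0,0,0,0,0,0,0,0,0,0,0,0,0,0,0,0,0,0,0,0,0,0,0,0,0,0,0,0,0,0,0,0]' 0
python3 - <<'E'
from h import *
state()
E
```

```text
time: 4.62
tool_pos: [460.4, 84.8, 225.3]
eef_rot: [0.774, 0.634, 0.0, 0.0]
ft_force: [2.3, -0.7, -2.4]
opening: 14.1
grip_force: 30.0
t 4.62 tcp [460.4  84.8 225.3] F [ 2.3 -0.7 -2.4] M [-0.1  -0.38 -0.14] open 14.1 grip 29.99957263469696 q6 0.216
dock -194.2 -0.7
```

```bash
python3 -m pendant '[0,0.008,0,0,0,0,0,0.016,0,0,0,0,0,0.022,0,0,0,0,0,0.028,0,0,0,0,0,0.031,0,0,0,0,0,0.031,0,0,0,0,0,0.031,0,0,0,0]'
python3 - <<'E'
from h import *
state()
E
for i in 1 2; do python3 -m pendant '[0,0.002,0,0,0,0,0,0.002,0,0,0,0,0,0.002,0,0,0,0]'
python3 - <<'E'
from h import *
state()
E
done
```

```text
time: 5.2
tool_pos: [491.3, 78.5, 225.3]
eef_rot: [0.774, 0.634, 0.001, 0.001]
ft_force: [2.3, -2.3, -0.2]
opening: 13.7
grip_force: 30.0
t 5.2 tcp [491.3  78.5 225.3] F [ 2.3 -2.3 -0.2] M [-0.21 -0.17 -0.18] open 13.7 grip 30.002409517765045 q6 0.203
dock -162.7 -0.8
time: 5.45
tool_pos: [492.5, 78.3, 225.3]
eef_rot: [0.773, 0.634, -0.0, 0.0]
ft_force: [0.0, -2.2, 0.0]
opening: 13.6
grip_force: 30.0
t 5.45 tcp [492.5  78.3 225.3] F [ 0.  -2.2  0. ] M [-0.3  -0.   -0.14] open 13.6 grip 30.001380443572998 q6 0.202
dock -161.5 -0.8
time: 5.7
tool_pos: [494.5, 77.9, 225.3]
eef_rot: [0.773, 0.634, -0.0, -0.0]
ft_force: [-2.2, -1.0, 1.1]
opening: 13.6
grip_force: 30.0
t 5.7 tcp [494.5  77.9 225.3] F [-2.2 -1.   1.1] M [-0.31  0.2  -0.18] open 13.6 grip 30.00168353319168 q6 0.201
dock -159.5 -0.8
```

```bash
for i in 1 2; do python3 -m pendant '[0,0.0015,0,0,0,0,0,0.0015,0,0,0,0,0,0.0015,0,0,0,0]' >/dev/null
python3 - <<'E'
from h import *
state()
E
done
```

```text
t 5.95 tcp [496.   77.6 225.3] F [-1.7 -2.4  1.1] M [-0.34  0.28 -0.22] open 13.4 grip 30.001532435417175 q6 0.201
dock -158.0 -0.8
t 6.2 tcp [497.3  77.3 225.3] F [-4.9 -3.   3.7] M [-0.36  0.46 -0.15] open 14.1 grip 30.00319629907608 q6 0.2
dock -156.6 -0.8
```

```bash
python3 -m pendant '[0,0,0,0,0,0,0,0,0,0,0,0,0,0,0,0,0,0,0,0,0,0,0,0,0,0,0,0,0,0,0,0,0,0,0,0]' 1
python3 -m pendant '[0,0,-0.04,0,0,0,0,0,-0.08,0,0,0,0,0,-0.12,0,0,0,0,0,-0.12,0,0,0,-0.13,0,-0.12,0,0,0,-0.13,0,-0.12,0,0,0,-0.13,0,-0.12,0,0,0,-0.13,0,-0.12,0,0,0,-0.13,0,-0.12,0,0,0,-0.13,0,-0.12,0,0,0]'
python3 - <<'E'
from h import *
state()
im=cv2.cvtColor(eyes.camera('scene'),cv2.COLOR_RGB2BGR)[160:290,210:340]
t=cv2.cvtColor(eyes.camera('top'),cv2.COLOR_RGB2BGR)[140:270,220:310]
cv2.imwrite('pics/s2.png',cv2.resize(np.hstack([im,t]),None,fx=3.6,fy=3.6,interpolation=2))
E
```

```text
time: 6.7
tool_pos: [497.6, 77.5, 225.3]
eef_rot: [0.773, 0.634, 0.0, 0.0]
ft_force: [0.5, -0.7, 1.0]
opening: 49.4
grip_force: 0.0
time: 7.53
tool_pos: [471.9, -50.2, 345.3]
eef_rot: [0.774, 0.633, 0.0, -0.0]
ft_force: [-1.3, 0.7, 0.1]
opening: 91.8
grip_force: 0.0
t 7.53 tcp [471.9 -50.2 345.3] F [-1.3  0.7  0.1] M [ 0.01 -0.03  0.05] open 91.8 grip 0.0 q6 -0.069
dock -156.4 -130.8
```

View pics/s2.png

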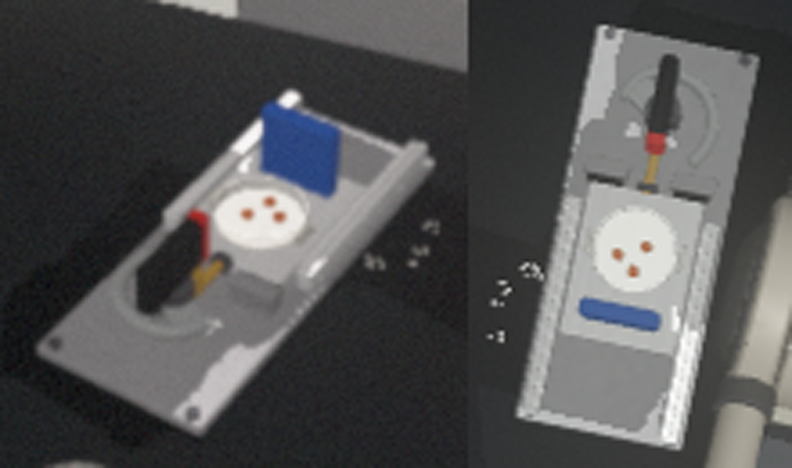

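The carriage's front edge is now at the pads (top crop ~(605,180) and (690,190)), and the bolt runs in under the red end (655,145). Next is the cam.

Run:
```python
from h import *
go(651,47.2,345,168.65)
```

```text
shift [0.1294 0.1566 0.0003] turn [ 1.000e-02 -1.000e-02 -8.992e+01]
```

```bash
python3 -m pendant '[0.13,0.157,0,0,0,-90,0.13,0.157,0,0,0,-90,0.13,0.157,0,0,0,-90,0.13,0.157,0,0,0,-90,0.13,0.157,0,0,0,-90,0.13,0.157,0,0,0,-90,0.13,0.157,0,0,0,-90,0.13,0.157,0,0,0,-90,0.13,0.157,0,0,0,-90,0.13,0.157,0,0,0,-90,0.13,0.157,0,0,0,-90,0.13,0.157,0,0,0,-90,0.13,0.157,0,0,0,-90,0.13,0.157,0,0,0,-90,0.13,0.157,0,0,0,-90,0.13,0.157,0,0,0,-90]' 1
python3 - <<'E'
from h import *
state();go(651,47.2,229,168.65)
E
```

```text
time: 8.97
tool_pos: [651.4, 47.6, 345.1]
eef_rot: [0.099, 0.995, -0.0, -0.0]
ft_force: [-0.0, 0.9, -0.2]
opening: 91.8
grip_force: 0.0
t 8.97 tcp [651.4  47.6 345.1] F [-0.   0.9 -0.2] M [ 0.11 -0.15  0.  ] open 91.8 grip 0.0 q6 -1.416
dock 0.3 0.4
shift [ 0.0003 -0.0005  0.1161] turn [-0.   -0.01 -0.03]
```

```bash
python3 -m pendant '[0,0,0.03,0,0,0,0,0,0.06,0,0,0,0,0,0.09,0,0,0,0,0,0.116,0,0,0,0,0,0.116,0,0,0]'
python3 -m pendant '[0,0,0,0,0,0,0,0,0,0,0,0,0,0,0,0,0,0,0,0,0,0,0,0,0,0,0,0,0,0,0,0,0,0,0,0,0,0,0,0,0,0,0,0,0,0,0,0,0,0,0,0,0,0,0,0,0,0,0,0,0,0,0,0,0,0,0,0,0,0,0,0,0,0,0,0,0,0,0,0,0,0,0,0,0,0,0,0,0,0,0,0,0,0,0,0]' 0
python3 - <<'E'
from h import *
state()
E
```

```text
time: 9.38
tool_pos: [649.5, 46.9, 223.4]
eef_rot: [0.099, 0.995, -0.0, -0.005]
ft_force: [-0.7, 0.2, -1.2]
opening: 92.0
grip_force: 0.0
time: 10.72
tool_pos: [651.4, 46.8, 229.3]
eef_rot: [0.099, 0.995, 0.0, 0.0]
ft_force: [-0.3, 2.6, -0.9]
opening: 13.6
grip_force: 29.9
t 10.72 tcp [651.4  46.8 229.3] F [-0.3  2.6 -0.9] M [ 0.46 -0.29 -0.05] open 13.6 grip 29.938631057739258 q6 -1.419
dock 0.5 -0.4
```

```bash
python3 -m pendant '[0,0,0,0,0,5,0,0,0,0,0,10,0,0,0,0,0,15,0,0,0,0,0,20,0,0,0,0,0,25,0,0,0,0,0,30,0,0,0,0,0,35,0,0,0,0,0,40,0,0,0,0,0,45,0,0,0,0,0,45]'
python3 - <<'E'
from h import *
state()
t=cv2.cvtColor(eyes.camera('scene'),cv2.COLOR_RGB2BGR)[160:290,210:340]
cv2.imwrite('pics/s3.png',cv2.resize(t,None,fx=4,fy=4,interpolation=2))
E
```

```text
time: 11.55
tool_pos: [651.7, 47.2, 229.3]
eef_rot: [0.474, 0.881, 0.001, 0.0]
ft_force: [3.1, 4.2, -1.7]
opening: 14.0
grip_force: 29.9
t 11.55 tcp [651.7  47.2 229.3] F [ 3.1  4.2 -1.7] M [ 0.73 -0.41 -0.03] open 14.0 grip 29.94082510471344 q6 -0.629
dock 0.7 -0.0
```

View pics/s3.png

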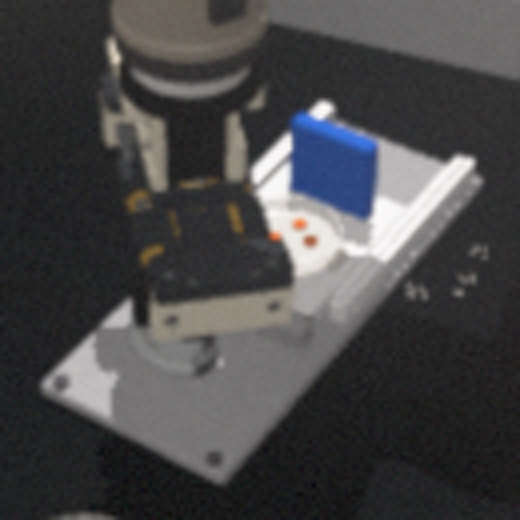

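The gripper holds the bar. The hook tip has gone clockwise, from about (244,360) to (205,355), and the forces are small, so I'll continue.

```bash
python3 -m pendant '[0,0,0,0,0,5,0,0,0,0,0,10,0,0,0,0,0,15,0,0,0,0,0,20,0,0,0,0,0,25,0,0,0,0,0,30,0,0,0,0,0,35,0,0,0,0,0,40,0,0,0,0,0,45,0,0,0,0,0,50,0,0,0,0,0,55,0,0,0,0,0,60,0,0,0,0,0,65,0,0,0,0,0,70,0,0,0,0,0,75,0,0,0,0,0,80,0,0,0,0,0,80]'
python3 - <<'E'
from h import *
state()
E
python3 -m pendant '[0,0,0,0,0,5,0,0,0,0,0,10,0,0,0,0,0,15,0,0,0,0,0,20,0,0,0,0,0,25,0,0,0,0,0,30,0,0,0,0,0,35,0,0,0,0,0,40,0,0,0,0,0,45,0,0,0,0,0,48,0,0,0,0,0,48,0,0,0,0,0,48]'
python3 - <<'E'
from h import *
state()
E
```

```text
time: 13.02
tool_pos: [652.3, 47.1, 229.3]
eef_rot: [0.929, 0.37, 0.002, 0.0]
ft_force: [6.4, 3.4, -3.5]
opening: 13.7
grip_force: 30.0
t 13.02 tcp [652.3  47.1 229.3] F [ 6.4  3.4 -3.5] M [ 0.7  -0.84 -0.12] open 13.7 grip 29.984048902988434 q6 0.767
dock 1.3 0.0
time: 14.02
tool_pos: [652.4, 46.6, 229.3]
eef_rot: [0.999, -0.038, 0.002, -0.0]
ft_force: [6.7, 1.8, -5.6]
opening: 14.0
grip_force: 30.0
t 14.02 tcp [652.4  46.6 229.3] F [ 6.7  1.8 -5.6] M [ 0.36 -0.92 -0.21] open 14.0 grip 30.005179345607758 q6 1.6
dock 1.5 -0.4
```

```bash
python3 -m pendant '[0,0,0,0,0,3,0,0,0,0,0,6,0,0,0,0,0,8,0,0,0,0,0,8,0,0,0,0,0,8,0,0,0,0,0,8]'
python3 - <<'E'
from h import *
state()
E
python3 -m pendant '[0,0,0,0,0,0,0,0,0,0,0,0,0,0,0,0,0,0,0,0,0,0,0,0,0,0,0,0,0,0,0,0,0,0,0,0,0,0,0,0,0,0,0,0,0,0,0,0,0,0,0,0,0,0]' 1
python3 -m pendant '[0,0,-0.03,0,0,0,0,0,-0.06,0,0,0,0,0,-0.09,0,0,0,0,0,-0.12,0,0,0,0,-0.1,-0.15,0,0,0,0,-0.15,-0.15,0,0,0,0,-0.2,-0.15,0,0,0,0,-0.2,-0.15,0,0,0,0,-0.2,-0.15,0,0,0,0,-0.2,-0.15,0,0,0]'
python3 - <<'E'
from h import *
state()
im=cv2.cvtColor(eyes.camera('scene'),cv2.COLOR_RGB2BGR)[160:290,210:340]
t=cv2.cvtColor(eyes.camera('top'),cv2.COLOR_RGB2BGR)[140:270,220:310]
cv2.imwrite('pics/s4.png',cv2.resize(np.hstack([im,t]),None,fx=3.6,fy=3.6,interpolation=2))
E
```

```text
time: 14.52
tool_pos: [652.4, 46.5, 229.3]
eef_rot: [0.994, -0.107, 0.002, -0.0]
ft_force: [6.6, 1.6, -4.7]
opening: 14.2
grip_force: 30.0
t 14.52 tcp [652.4  46.5 229.3] F [ 6.6  1.6 -4.7] M [ 0.39 -1.01  0.29] open 14.2 grip 29.99032437801361 q6 1.739
dock 1.5 -0.5
time: 15.27
tool_pos: [651.4, 46.5, 229.4]
eef_rot: [0.994, -0.107, -0.0, 0.0]
ft_force: [0.1, -0.1, -0.2]
opening: 69.2
grip_force: 0.0
time: 16.1
tool_pos: [693.6, 249.1, 379.2]
eef_rot: [0.995, -0.104, 0.0, -0.002]
ft_force: [1.2, 0.4, -0.8]
opening: 91.8
grip_force: 0.0
t 16.1 tcp [693.6 249.1 379.2] F [ 1.2  0.4 -0.8] M [ 0.08 -0.02 -0.03] open 91.8 grip 0.0 q6 2.02
dock 2.1 206.3
```

View pics/s4.png

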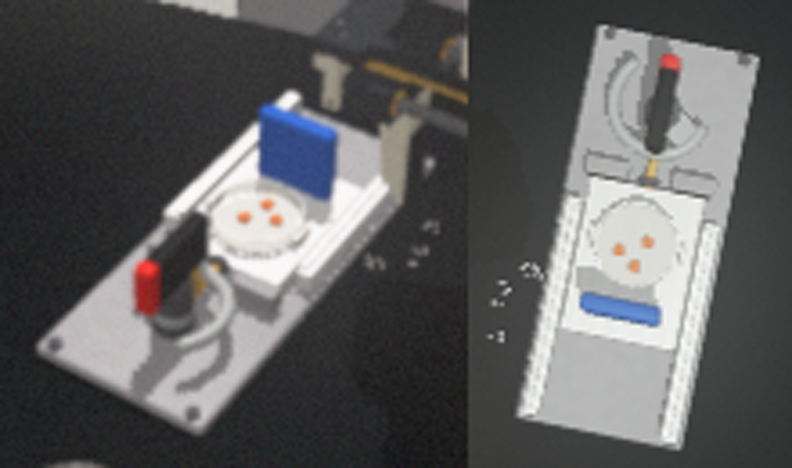

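The red end now points away (top crop 670,62), and the hook closes round the bolt (652,170). I'll check the handle and bar numerically and let the arm settle.

```bash
python3 -m pendant '[0,-0.2,-0.15,0,0,0]' >/dev/null; python3 -m pendant '[0,0,0,0,0,0,0,0,0,0,0,0,0,0,0,0,0,0]'
python3 - <<'E'
from h import *
st=state();im=cv2.cvtColor(eyes.camera('top'),cv2.COLOR_RGB2HSV)
h,S,V=cv2.split(im);s=np.zeros(h.shape,bool);s[140:270,230:305]=1
def d(p):p=p[:2]-Q;u=np.array([np.cos(YAW),np.sin(YAW)]);return np.round([p@u,p@[-u[1],u[0]]],1)
b=blob(im,s&(h>100)&(h<130)&(S>120));print('blue',b[0],d(ray('top',*b[0],82)))
b=blob(im,s&((h<8)|(h>172))&(S>120)&(np.indices(h.shape)[0]<190));print('red',b[0],d(ray('top',*b[0],86)))
E
```

```text
time: 16.53
tool_pos: [701.5, 273.1, 404.4]
eef_rot: [0.994, -0.108, 0.0, 0.0]
ft_force: [0.9, -0.5, -0.8]
opening: 92.0
grip_force: 0.0
t 16.53 tcp [701.5 273.1 404.4] F [ 0.9 -0.5 -0.8] M [ 0.    0.   -0.04] open 92.0 grip 0.0 q6 2.057
dock 5.1 231.3
blue [261.84466019 225.52427184] [-154.7    0.7]
red [275.83333333 156.66666667] [29.9  0.3]
```

```bash
python3 -c "
from bench import job
print(job.job_done())"
```

```text
the job is handed in; nothing more can be done
None
```

I handed the job in at about 16.5 s: the cam is at its stop with the red end pointing away, the carriage is drawn in to about 0.050 m by the camera (0.049 is tight, and the camera is only good to about 2 mm), the arm is clear, and no bystander was touched; the hand-in returned no verdict.

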